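# Refit the washed roller in the dough cutter

### The arm

A 7-joint arm with a two-finger parallel gripper is mounted at the origin on the work surface. World frame = base frame: x ahead of the robot, y to its left, z up, the work surface at z = 0. Lengths are in m, angles in rad, forces in N, time in s.
With the tool pointing down it reaches from about 0.425 to 0.875 m from the base axis. Payload 4.7 kg.
Tool frame: the origin (TCP) lies on the centre line of the jaws, within the pads' length; the fingertips stand 14 mm ahead of it and the grasp point (between the pads) lies 5 mm behind it; z points along the fingers, y is the line along which they close (so a half turn about z gives the same grasp; the last joint's range is limited). The gripper opens to 87 mm and grips with 3 to 60 N. Pads are 19 mm wide; open, the fingers measure 117 mm over their backs; the gripper's body (75 mm by 190 mm) begins 51 mm behind the grasp point.
Start: joints at [1.345, 0.321, -0.07, 1.45, 0.023, 1.371, -0.057], TCP at [0.154, -0.631, 0.237] pointing down, gripper open.
Joint ranges: [-2.86, 2.86], [-0.3, 2.09], [-1.38, 1.24], [0.06, 2.45], [-1.56, 4.7], [0.09, 2.05], [-2.69, 2.69]. Speed limits (rad/s): [2.57, 2.57, 3.14, 3.14, 3.14, 3.14, 3.14].

### API

Orientations are given as a rotation vector (axis times angle).
In Python, from bench import ctrl gives the robot as it stands.
- The arm moves only by the tool send_rows, never from a script. Its argument "steps" is a list of rows, each an object of numbers: "tx", "ty", "tz": the shift along the tool's x, y, z in units of 60 mm (1.0 is 60 mm); "turn": the turn about the tool's z in units of 8 degrees (1.0 is 8 degrees); "grip": the opening, from 0 (shut) to 1 (fully open). A call has 1 to 12 rows; each row shifts and turns the commanded pose from where the row before left it, along the tool's axes as they then stand; what a row does not reach is not made up. A row lasts 1/8 s, in which the tool goes at most 62.5 mm and 10.7 degrees, less where a joint would pass 70% of its speed; a pose out of reach is approached as far as the arm can. A call is refused whole if a number of a shift passes 1 or a number of a turn 1, either way. A call with a gripper value outside its range is refused whole. The fingers move at their own pace and stop on an object; "newtons" is the grip in N (left out, the last holds). Time passes only in rows, so rows that do not move let the fingers close. It gives the time, the measured TCP pose, the force, the opening and the grip force at its end, in the units of the state.
- ctrl.get_state(): the state, without advancing time (a new reading comes with each control period).
- ctrl.get_image(name): name is "scene" or "top" or "wrist"; returns a dict with "pixels" (420x560x3 uint8, red, green, blue), "K" (3x3 intrinsics, pixels), "cam_to_world" (4x4, takes a point from camera to world coordinates); the wrist camera has in their place "T_tool_cam" (4x4, takes a point from camera to tool coordinates, whose origin is the TCP and whose axes are the flange's). Camera axes: x right, y down, z forward; pixel columns grow to the right and rows downward; lengths in m; the calibration is good to about 2 mm. The wrist camera is an equidistant fisheye: a pixel r from the principal point sees the ray r / f radians off the axis. A picture is of the moment at which its call begins: read the wrist's pose just before it. There is no depth.
- ctrl.close_job(): hands the job in; it is judged then, once.
The state is a dict: "time": time; "joint_positions": joint angles; "qd": joint speeds; "joint_torque": joint torques, N m; "position": TCP position; "tool_rot": TCP orientation; "ft_force": force on the tool from outside, world axes, zero at the start; "torque": the same for the moment, N m; "grip_width": opening from 0.0 (shut) to 1.0 (fully open); "grip_force": force on a finger pad.
Only numpy, scipy, OpenCV 4.12 (cv2) and the standard library are available. Lean on these libraries where they do the work, as an engineer would, in place of code of your own. Each camera call takes 0.05 s, during which the arm holds its last target. There are 200 camera calls.

### The job

Take the short thick roller out of the draining tray, from beneath the wire shelf, and refit it in the empty bed of the dough cutter: push the spring stop back with its end so that the roller drops between the stop and the near lip, and leave it lying flat on the bed's floor between the guides, held by the spring against the lip. Leave the other parts in the tray, and do not disturb the dredger, bowl and bottle on the bench.

Things in the scene. Friction and masses are not known exactly. Their poses are not given: they have to be found in the camera images.
- roller: the part to fit: the short thick roller, 150 mm long along its x: a steel drum, 38 mm in diameter and 106 mm long, between two square white plastic bearing blocks (44 x 44 mm, 22 mm long, at the ends). 0.3 to 0.6 kg, both ends alike. Origin: centre of its underside; its axis lies 22 mm above. It lies flat on the tray's floor.
- long_roller: not wanted: as thick as the target (44 mm blocks, 38 mm drum) but 190 mm long. Origin: centre of its underside, x along it.
- thin_roller: not wanted: as long as the target (150 mm) but thin (28 mm blocks, 22 mm drum). Origin: centre of its underside, x along it.
- mould: a plain aluminium pudding mould standing upside down in the tray, 54 mm wide at the foot, 60 mm high, near the tray's far wall. Origin: centre of its underside.
- scraper_grip: a wooden bar lying across the tray's near end, 28 x 110 x 12 mm, long along its y. Origin: centre of its underside.
- station: fixed draining tray, reaching from x = -150 to +176 mm and 155 mm to either side in y, walls 45 mm high and 6 mm thick, under a level wire shelf on two posts at x = +185 mm, y = +-145 mm. Origin: on the bench under the middle roller; x points away from the robot. The rollers lie along x, side by side about 88 mm apart, their middles 55 to 71 mm behind the near edge of the shelf.
- tray_floor (a point): point of the tray's inner floor, 6 mm above the station's origin; axes as the station's.
- shelf_edge (a point): middle of the wire shelf's near edge (10 mm thick), 265 mm above the bench; axes as the station's. The shelf's wires, 48 mm apart, cover 243 mm from here in +x and 145 mm to either side in y. Near side and both flanks are open between shelf and tray.
- bed: fixed roller bed of the dough cutter: a white base 110 mm wide and 20 mm high, from x = -100 to +220 mm in its frame, with a white motor housing 95 mm high from x = +135 mm on. Origin: on the bench under the seat's centre; x points away from the robot, towards the spring stop.
- seat (a point): centre of the bed's floor, 20 mm above the bench, where the fitted roller's origin belongs; axes as the bed's. Fixed lip across the near end: inner face at x = -75 mm, 12 mm thick, 15 mm high above this floor. Guide cheeks, 25 mm high with flared tops, stand 52 mm apart (at y = +-26 mm) for the 44 mm blocks, at x = -77 to -49 and +41 to +69 mm; between these the sides are open.
- stop (a joint): travel of the spring stop at the bed's far end, in m: 0 with the bed empty, growing as it is pushed along the bed's +x, at most 0.030. It is pressed with about 3 N at 0, 6 N at 0.010 and 9 N at 0.020. With the roller seated against the lip it reads 0.010.
- stop_face (a point): centre of the near face of the spring stop, an upright steel plate 44 mm wide reaching 53 mm above the bed's floor; with the bed empty it stands at x = +65 mm from the seat's centre, so that the free gap to the lip is 140 mm.
- dredger: bystander: steel flour dredger, 72 mm wide, 110 mm high, at the left of the bench. Origin: centre of its underside.
- bowl: bystander: steel bowl, 130 mm wide, 60 mm high, at the right of the bench. Origin: centre of its underside.
- oil_bottle: bystander: clear bottle, 64 mm wide, 170 mm high, at the back left. Origin: centre of its underside.
Mind the look-alikes: they are no part of the job. Leave any orange or yellow look-alike of the roller alone.

How it is judged:
On the way, in this order (a step that is already met when the one before it is completed fails the run):
1. the short thick roller is lifted out of the tray, above its walls (height (world z) of roller above 0.05 m), for 0.1 s.
2. the spring stop is pushed back by more than 8 mm, with the roller within 60 mm of its seat (value of joint stop above 0.008 m and distance between roller and seat below 0.06 m), for 0.1 s.
At the end, for the whole second after the job is handed in: roller's origin within 6 mm of the seat's centre along the bed, 7 mm across, 4 mm in height; in line within 0.1 rad; spring stop held back over 5 mm; roller at rest; long roller, thin roller, mould and wooden bar inside the tray's walls, under 40 mm above its floor (x of roller in the frame of seat between -0.006 and 0.006 m and y of roller in the frame of seat between -0.007 and 0.007 m and z of roller in the frame of seat between -0.004 and 0.004 m and angle between the x axis of roller and the x axis of seat, either way round below 0.1 rad and value of joint stop above 0.005 m and linear speed of roller below 0.02 m/s and x of long_roller in the frame of tray_floor between -0.15 and 0.176 m and y of long_roller in the frame of tray_floor between -0.155 and 0.155 m and z of each of long_roller, thin_roller, mould, scraper_grip in the frame of tray_floor below 0.04 m and x of thin_roller in the frame of tray_floor between -0.15 and 0.176 m and y of thin_roller in the frame of tray_floor between -0.155 and 0.155 m and x of mould in the frame of tray_floor between -0.15 and 0.176 m and y of mould in the frame of tray_floor between -0.155 and 0.155 m and x of scraper_grip in the frame of tray_floor between -0.15 and 0.176 m and y of scraper_grip in the frame of tray_floor between -0.155 and 0.155 m); the robot touches nothing.
It fails at once if the dredger, bowl or bottle is moved by more than 40 mm (distance of any of dredger, bowl, oil_bottle from where it was at the start of the episode above 0.04 m).
It also fails if it takes over 48 s, if anything falls off the work surface, if the arm or the gripper's body presses on something with over 40 N, if the wrist force passes 120 N, or if a joint passes its speed limit or range.

## Working session

There is one attempt and no reset: what is moved stays moved. The work goes in short steps, Python scripts to look and compute and a tool call to move; the robot and the scene stay as the last step left them, time stands still between calls to the robot, and variables do not carry over. Pictures are saved under pics/ and viewed, at most 10 in all, crops included, and the job is handed in when it is done.

Besides the shell and the picture viewer there is one more tool, called after "Call:" as name(argument=value, ...), one argument or row to a line, values as JSON. send_rows: Moves the arm, as the interface text tells. Its arguments: {"type":"object","properties":{"steps":{"type":"array"},"newtons":{"type":"number"}},"required":["steps"]}

```bash
ls; mkdir -p pics
python3 - <<'E'
from bench import ctrl
import cv2,numpy as np
s=ctrl.get_state();print(s)
for n in("scene","top","wrist"):
    d=ctrl.get_image(n);np.savez(f"pics/{n}0.npz",**d)
    cv2.imwrite(f"pics/{n}0.png",d["pixels"][:,:,::-1])
    print(n,d["K"],d.get("cam_to_world",d.get("T_tool_cam")))
E
```

```text
pics
{'time': 0.0, 'joint_positions': array([ 1.34511021,  0.32181305, -0.07008709,  1.45165144,  0.02264643,
        1.37073724, -0.05691408]), 'qd': array([-0.00229957,  0.00038779,  0.00085517, -0.00130554, -0.00036611,
       -0.00137112,  0.00033428]), 'joint_torque': array([-3.70197777e-04, -4.91286314e+01, -4.03940734e-01, -3.12528026e+01,
       -6.39710063e-02,  4.37123794e-02,  1.90477235e-04]), 'position': array([ 0.15419394, -0.63093647,  0.23547977]), 'tool_rot': array([-3.11726071e+00, -3.75582460e-01,  5.57424553e-04]), 'ft_force': array([ 0.10359321, -0.169248  ,  0.22894499]), 'torque': array([-0.01606459, -0.0149235 ,  0.00453472]), 'grip_force': 0.0, 'grip_width': 0.9970912953956343}
scene [[533.13125216   0.         278.01650401]
 [  0.         533.13125216 215.20928388]
 [  0.           0.           1.        ]] [[ 0.13005362  0.74112192 -0.65865344  1.51812907]
 [ 0.9913942  -0.08718183  0.09765688 -0.17712575]
 [ 0.01495304 -0.66568583 -0.74608229  1.29109622]
 [ 0.          0.          0.          1.        ]]
top [[501.08690868   0.         284.04944163]
 [  0.         501.08690868 206.77724432]
 [  0.           0.           1.        ]] [[-0.02387203 -0.99413592  0.1054699   0.38185975]
 [-0.99968919  0.02449659  0.00463007 -0.03777542]
 [-0.00718657 -0.10532659 -0.99441172  1.79419639]
 [ 0.          0.          0.          1.        ]]
wrist [[325.1922621    0.         279.21371595]
 [  0.         325.1922621  210.09490131]
 [  0.           0.           1.        ]] [[-1.46792722e-03 -9.65340057e-01 -2.60991224e-01  7.10432918e-02]
 [ 9.99998835e-01 -1.52643431e-03  2.14668990e-05 -1.24819201e-04]
 [-4.19108816e-04 -2.60990889e-01  9.65341173e-01 -1.48265884e-01]
 [ 0.00000000e+00  0.00000000e+00  0.00000000e+00  1.00000000e+00]]
```

View pics/scene0.png

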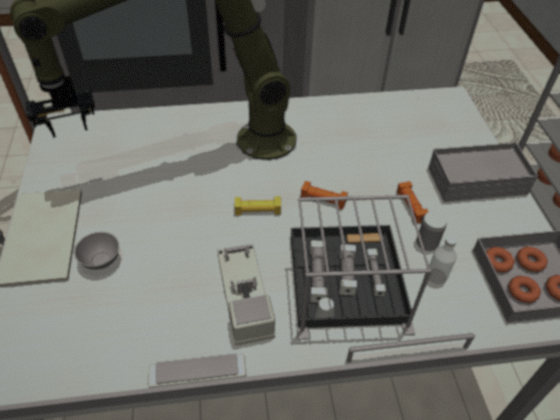

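View pics/top0.png

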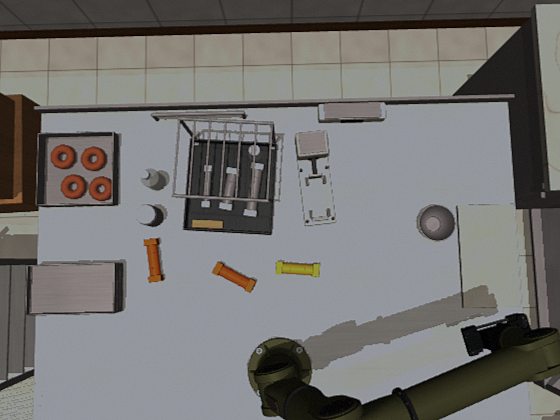

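The tray holds three rollers, listed by their top-view pixels: the right one (256,190) is thick and longest, the middle one (230,187) thick and shorter, and the left one (207,185) thin. The middle one fits the description. The bed is at (316,185), and the orange and yellow decoys lie outside the tray. I'll enlarge to confirm.

Run:
```python
import cv2
a=cv2.imread("pics/top0.png")[112:242,170:345];cv2.imwrite("pics/c1.png",cv2.resize(a,None,fx=4.5,fy=4.5,interpolation=cv2.INTER_CUBIC))
a=cv2.imread("pics/scene0.png")[190:345,210:425];cv2.imwrite("pics/c2.png",cv2.resize(a,None,fx=3.7,fy=3.7,interpolation=cv2.INTER_CUBIC))
```

```text
(no output)
```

View pics/c1.png

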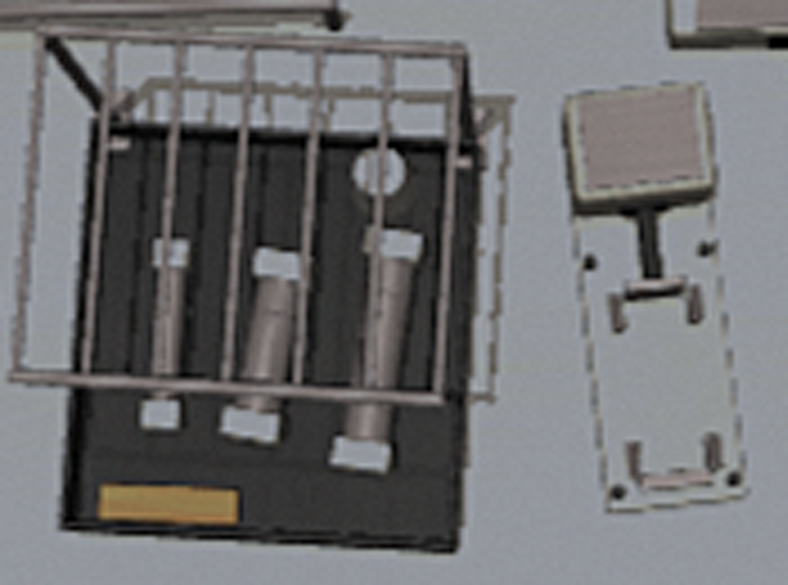

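View pics/c2.png

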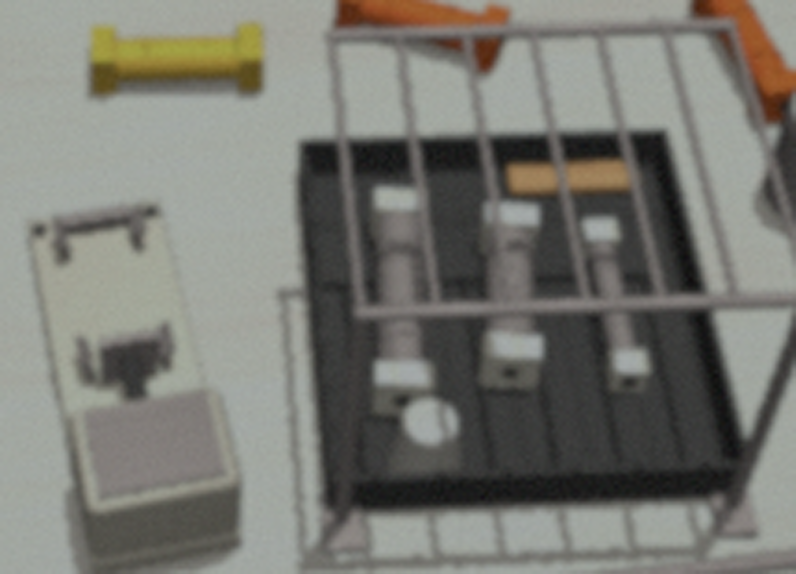

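The crop confirms it: the middle roller is thick, like the right one, but clearly shorter. Its near block top is at crop px (253,419) and its far block top at (283,262). The shelf leaves little headroom, so I'll check the wrist's height and triangulate the points.

```bash
cat > geo.py <<'E'
import numpy as np
T={n:np.load(f"pics/{n}0.npz") for n in("top","scene")}
def c1(u,v): return (170+(u+.5)/4.5-.5,112+(v+.5)/4.5-.5)
def c2(u,v): return (210+(u+.5)/3.7-.5,190+(v+.5)/3.7-.5)
def ray(n,p):
    d=T[n];M=d["cam_to_world"];r=M[:3,:3]@np.linalg.solve(d["K"],[p[0],p[1],1]);return M[:3,3],r/np.linalg.norm(r)
def atz(n,p,z):
    o,r=ray(n,p);return o+r*(z-o[2])/r[2]
def tri(pt,ps):
    A=np.zeros((3,3));b=np.zeros(3);R=[ray("top",pt),ray("scene",ps)]
    for o,r in R:
        P=np.eye(3)-np.outer(r,r);A+=P;b+=P@o
    x=np.linalg.solve(A,b);return x,[np.linalg.norm(np.cross(x-o,r)) for o,r in R]
def proj(n,X):
    d=T[n];M=d["cam_to_world"];p=d["K"]@(M[:3,:3].T@(np.asarray(X)-M[:3,3]));return p[:2]/p[2]
E
python3 - <<'E'
from geo import *
import cv2
np.set_printoptions(precision=4,suppress=True)
for n,a,b in[("near blk",(253,419),(513,215)),("far blk",(283,262),(513,349)),
 ("base nearL",(608,512),(158,207)),("base nearR",(747,495),(30,213)),
 ("hous farL",(565,97),(240,480)),("hous farR",(703,83),(98,500)),("hous nR",(714,185),(75,408)),("hous nL",(577,203),(214,395)),
 ("stop L",(625,291),(160,335)),("stop R",(680,286),(102,348)),
 ("shelf near L",(12,380),(735,22)),("shelf near R",(443,401),(333,37)),("tray nR",(458,550),(303,143)),("tray nL",(62,527),(665,133))]:
    x,e=tri(c1(*a),c2(*b));print(n,x,np.round(e[0]*1e3,1))
print(proj("top",[.154,-.631,.235]),proj("scene",[.154,-.631,.235]))
a=cv2.imread("pics/top0.png")[300:420,400:560];b=cv2.imread("pics/scene0.png")[0:150,0:200]
cv2.imwrite("pics/c3.png",np.hstack([cv2.resize(x,(400,300),interpolation=cv2.INTER_CUBIC) for x in(a,b)]))
E
```

```text
near blk [0.5786 0.1739 0.0547] 0.3
far blk [0.7022 0.1482 0.0506] 0.9
base nearL [ 0.5024 -0.1027  0.0109] 1.1
base nearR [ 0.5119 -0.2093  0.0309] 0.7
hous farL [ 0.8168 -0.0753  0.097 ] 0.9
hous farR [ 0.8238 -0.1774  0.1034] 2.8
hous nR [ 0.7451 -0.1858  0.0979] 0.7
hous nL [ 0.7367 -0.0833  0.0827] 1.5
stop L [ 0.6697 -0.1175  0.0683] 0.1
stop R [ 0.6732 -0.161   0.0639] 0.5
shelf near L [0.5854 0.3122 0.2675] 0.1
shelf near R [0.5642 0.0196 0.2653] 1.6
tray nR [0.4739 0.0187 0.0425] 1.8
tray nL [0.4989 0.3242 0.0425] 0.7
[484.5511 330.5002] [ 69.202  128.0732]
```

View pics/c3.png

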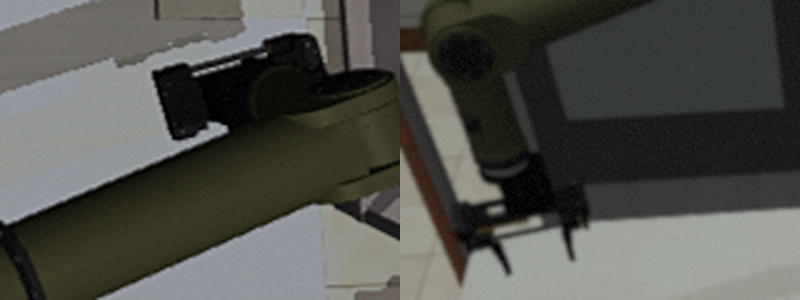

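Run:
```python
from geo import *
np.set_printoptions(precision=4,suppress=True)
print(tri((400+350/2.5,300+90/2.5),(63/2,27)))
# wrist link in scene: points on vertical line above TCP
for h in (.05,.08,.1,.13,.16,.2,.25,.3,.35):
    p=proj("scene",[.154,-.631,.235+h]);q=proj("top",[.154,-.631,.235+h]);print(h,400+p[0]*2,p[1]*2,(q-[400,300])*2.5)
M=np.array([[-.001468,-.96534,-.26099,.07104]])
```

```text
(array([ 0.1902, -0.6244,  0.5897]), [np.float64(0.0003852852290754747), np.float64(0.00038528522907533376)])
0.05 529.1928396540325 229.9805411853692 [227.9806  82.2082]
0.08 523.4576594028678 213.68885128085404 [238.4912  85.9798]
0.1 519.5432129949428 202.56924488089683 [245.7428  88.582 ]
0.13 513.5297815224801 185.4871382127554 [257.0081  92.6245]
0.16 507.3395678166193 167.90285354827893 [268.766   96.8436]
0.2 498.7972118406586 143.6369353871068 [285.2669 102.7648]
0.25 487.62668174673456 111.90527144815601 [307.3407 110.6858]
0.3 475.8685266585528 78.50436543357141 [331.2058 119.2495]
0.35 463.47512607882595 43.29894376154213 [357.0895 128.5377]
```

The measured heights agree with the text: roller tops at about 0.05, shelf at 0.266, housing at 0.097. The wrist tube has a radius of about 50 mm where it would meet the shelf edge, so I can't grip the roller in place with the tool pointing down. My plan:
1. Turn the jaws along the roller, press one fingertip on the near block and drag the roller out.
2. Grip the near block, lift it over the wall, and set it down on the bench.
3. Regrasp at mid-drum and fit it in the bed.

Run:
```python
from geo import *
np.set_printoptions(precision=4,suppress=True)
for n,p,z in[("bar nL",(100,521),.018),("bar nR",(238,524),.018),("bar fR",(238,490),.018),("bar fL",(101,486),.018),
 ("tray nR",(458,550),.045),("tray nL",(62,527),.045),
 ("near blk nL",(222,430),.05),("near blk nR",(277,437),.05),("far fL",(257,248),.05),
 ("long near nL",(331,462),.05),("long near blk c",(362,448),.05),
 ("lip L",(637,481),.035),("lip R",(715,481),.035),
 ("base nL",(608,512),.02),("base nR",(747,495),.02),("base fL",(577,205),.02),("gL near",(633,445),.045),("gR near",(711,435),.045),("gL far",(615,297),.045),("gR far",(692,290),.045)]:
    print(n,atz("top",c1(*p),z)[:2])
for n,p in [("yel",(298,268)),("bowl",(437,222)),("orange",(233,276))]: print(n,atz("top",p,.02)[:2])
```

```text
bar nL [0.5047 0.2999]
bar nR [0.4997 0.1909]
bar fR [0.5266 0.1906]
bar fL [0.5324 0.299 ]
tray nR [0.4735 0.0168]
tray nL [0.4989 0.3244]
near blk nL [0.5711 0.1984]
near blk nR [0.5646 0.1556]
far fL [0.7141 0.1694]
long near nL [0.544  0.1139]
long near blk c [0.5543 0.0896]
lip L [ 0.5246 -0.124 ]
lip R [ 0.5231 -0.185 ]
base nL [ 0.5019 -0.1012]
base nR [ 0.5126 -0.2111]
base fL [ 0.7482 -0.0834]
gL near [ 0.552  -0.1213]
gR near [ 0.5583 -0.1822]
gL far [ 0.669  -0.1106]
gR far [ 0.673  -0.1711]
yel [ 0.3525 -0.0734]
bowl [ 0.5025 -0.5697]
orange [0.3301 0.1555]
```

```bash
cat > plan.py <<'E'
import numpy as np
from bench import ctrl
from scipy.spatial.transform import Rotation as R
def psi(s):
    x=R.from_rotvec(s["tool_rot"]).as_matrix()[:,0];return np.arctan2(x[1],x[0])
def plan(*wps,start=None):
    "wps: (x,y,z,psi); prints per leg rows needed and per-row values, rounded"
    s=ctrl.get_state();p=s["position"];a=psi(s)
    print("t",round(s["time"],2),"p",np.round(p,4),"psi",round(a,3),"F",np.round(s["ft_force"],1),"g",round(s["grip_width"],3),s["grip_force"])
    for w in wps:
        d=np.array(w[:3])-p;da=w[3]-a
        nr=int(np.ceil(abs(np.degrees(da))/8)); 
        if nr: print(f" turn {-np.degrees(da)/8:.2f} units in {nr} rows"); a=w[3]
        x=np.array([np.cos(a),np.sin(a),0]);y=np.array([np.sin(a),-np.cos(a),0])
        t=np.array([d@x,d@y,-d[2]])/.06
        print(" total",np.round(t,2),"min rows",max(np.abs(t).max(),np.linalg.norm(d)/.0625)); p=np.array(w[:3])
E
python3 -c "
from plan import *
plan((.52,-.30,.24,.24),(.46,.165,.24,1.571),(.46,.165,.07,1.571))"
```

```text
t 0.15 p [ 0.1543 -0.631   0.2357] psi 0.24 F [-0.1 -0.2 -0.1] g 1.003 0.0
 turn -0.00 units in 1 rows
 total [ 7.23 -3.91 -0.07] min rows 7.893092517053012
 turn -9.53 units in 10 rows
 total [ 7.75 -1.   -0.  ] min rows 7.750203512457944
 total [0.   0.   2.83] min rows 2.833333333333333
```

Call:
send_rows(
  steps=[
    {"tx": 0.8,"ty": -0.43},
    {"tx": 0.8,"ty": -0.43},
    {"tx": 0.8,"ty": -0.43},
    {"tx": 0.8,"ty": -0.43},
    {"tx": 0.8,"ty": -0.43},
    {"tx": 0.8,"ty": -0.43},
    {"tx": 0.8,"ty": -0.43},
    {"tx": 0.8,"ty": -0.43},
    {"tx": 0.83,"ty": -0.47},
    {},
  ],
)

```text
validation failed for argument at $.st...
```

Call:
send_rows(
  steps=[
    {"turn": -0.95,"grip": 1},
    {"turn": -0.95},
    {"turn": -0.95},
    {"turn": -0.95},
    {"turn": -0.95},
    {"turn": -0.95},
    {"turn": -0.95},
    {"turn": -0.95},
    {"turn": -0.95},
    {"turn": -0.98},
    {},
  ],
)

```text
validation failed for argument at $.st...
```

```bash
python3 -c "
from plan import *
plan((.46,.165,.24,1.571),(.46,.165,.07,1.571))"
```

```text
t 0.15 p [ 0.1543 -0.631   0.2357] psi 0.24 F [-0.1 -0.2 -0.1] g 1.003 0.0
 turn -9.53 units in 10 rows
 total [13.27  5.1  -0.07] min rows 13.643824445406828
 total [0.   0.   2.83] min rows 2.833333333333333
```

The call was refused, so rows probably need all five fields.

Call:
send_rows(
  steps=[
    {"tx": 0.8,"ty": -0.43,"tz": 0,"turn": 0,"grip": 1},
    {"tx": 0.8,"ty": -0.43,"tz": 0,"turn": 0,"grip": 1},
    {"tx": 0.8,"ty": -0.43,"tz": 0,"turn": 0,"grip": 1},
    {"tx": 0.8,"ty": -0.43,"tz": 0,"turn": 0,"grip": 1},
    {"tx": 0.8,"ty": -0.43,"tz": 0,"turn": 0,"grip": 1},
    {"tx": 0.8,"ty": -0.43,"tz": 0,"turn": 0,"grip": 1},
    {"tx": 0.8,"ty": -0.43,"tz": 0,"turn": 0,"grip": 1},
    {"tx": 0.8,"ty": -0.43,"tz": 0,"turn": 0,"grip": 1},
    {"tx": 0.83,"ty": -0.47,"tz": 0,"turn": 0,"grip": 1},
  ],
)

```text
time: 1.27
position: [0.5208, -0.2995, 0.2363]
tool_rot: [3.119, 0.374, -0.001]
ft_force: [1.3, -0.2, 0.6]
grip_width: 1.002
grip_force: 0.0
```

Call:
send_rows(
  steps=[
    {"tx": 0,"ty": 0,"tz": 0,"turn": -0.95,"grip": 1},
    {"tx": 0,"ty": 0,"tz": 0,"turn": -0.95,"grip": 1},
    {"tx": 0,"ty": 0,"tz": 0,"turn": -0.95,"grip": 1},
    {"tx": 0,"ty": 0,"tz": 0,"turn": -0.95,"grip": 1},
    {"tx": 0,"ty": 0,"tz": 0,"turn": -0.95,"grip": 1},
    {"tx": 0,"ty": 0,"tz": 0,"turn": -0.95,"grip": 1},
    {"tx": 0,"ty": 0,"tz": 0,"turn": -0.95,"grip": 1},
    {"tx": 0,"ty": 0,"tz": 0,"turn": -0.95,"grip": 1},
    {"tx": 0,"ty": 0,"tz": 0,"turn": -0.95,"grip": 1},
    {"tx": 0,"ty": 0,"tz": 0,"turn": -0.98,"grip": 1},
  ],
)

```text
time: 2.52
position: [0.5198, -0.3004, 0.2361]
tool_rot: [-2.216, -2.226, 0.0]
ft_force: [-0.3, -0.1, 0.0]
grip_width: 0.997
grip_force: 0.0
```

Call:
send_rows(
  steps=[
    {"tx": 0.97,"ty": -0.25,"tz": 0,"turn": 0,"grip": 1},
    {"tx": 0.97,"ty": -0.25,"tz": 0,"turn": 0,"grip": 1},
    {"tx": 0.97,"ty": -0.25,"tz": 0,"turn": 0,"grip": 1},
    {"tx": 0.97,"ty": -0.25,"tz": 0,"turn": 0,"grip": 1},
    {"tx": 0.97,"ty": 0,"tz": 0,"turn": 0,"grip": 1},
    {"tx": 0.97,"ty": 0,"tz": 0,"turn": 0,"grip": 1},
    {"tx": 0.97,"ty": 0,"tz": 0,"turn": 0,"grip": 1},
    {"tx": 0.97,"ty": 0,"tz": 0,"turn": 0,"grip": 1},
    {"tx": 0,"ty": 0,"tz": 0.6,"turn": 0,"grip": 1},
    {"tx": 0,"ty": 0,"tz": 0.5,"turn": 0,"grip": 1},
    {"tx": 0,"ty": 0,"tz": 0,"turn": 0,"grip": 1},
  ],
)

```text
time: 3.9
position: [0.4583, 0.1647, 0.1686]
tool_rot: [-2.219, -2.22, 0.006]
ft_force: [-0.5, -0.4, 0.1]
grip_width: 0.999
grip_force: 0.0
```

Run:
```python
from plan import *
import cv2
s=ctrl.get_state();d=ctrl.get_image("wrist");np.savez("pics/w1.npz",pos=s["position"],rv=s["tool_rot"],**d)
cv2.imwrite("pics/w1.png",cv2.resize(d["pixels"][:,:,::-1],(800,600),interpolation=cv2.INTER_CUBIC))
plan((.46,.165,.07,1.571))
```

```text
t 3.95 p [0.4596 0.165  0.1702] psi 1.571 F [0.1 0.2 0.1] g 1.001 0.0
 turn -0.00 units in 1 rows
 total [-0.    0.01  1.67] min rows 1.669515565508938
```

View pics/w1.png

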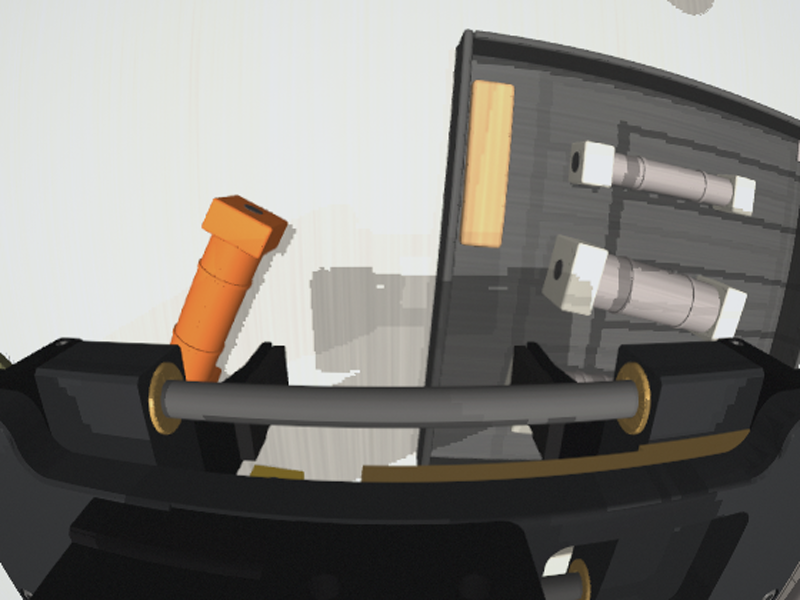

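```bash
cat >> geo.py <<'E'
def wat(f,p,z,sc=800/560):
    from scipy.spatial.transform import Rotation as R
    d=np.load(f);K=d["K"];u=np.array([(p[0]+.5)/sc-.5-K[0,2],(p[1]+.5)/sc-.5-K[1,2]]);r=np.linalg.norm(u);t=r/K[0,0]
    v=np.array([*(u/r*np.sin(t)),np.cos(t)]);M=d["T_tool_cam"];W=R.from_rotvec(d["rv"]).as_matrix()
    o=W@M[:3,3]+d["pos"];v=W@M[:3,:3]@v
    return o+v*(z-o[2])/v[2]
E
python3 - <<'E'
from geo import *
np.set_printoptions(precision=4,suppress=True)
for n,p,z in[("top nearL",(583,243),.05),("nearR",(563,312),.05),("inL",(620,255),.05),("inR",(600,312),.05),("bar c",(514,84),.018),("bar",(500,246),.018),("bar",(463,243),.018),("wall n far",(466,32),.045),("wall",(430,390),.045)]: print(n,wat("pics/w1.npz",p,z))
E
```

```text
top nearL [0.5694 0.1998 0.05  ]
nearR [0.5597 0.1561 0.05  ]
inL [0.5959 0.1931 0.05  ]
inR [0.5857 0.156  0.05  ]
bar c [0.5315 0.2996 0.018 ]
bar [0.5237 0.192  0.018 ]
bar [0.4989 0.1937 0.018 ]
wall n far [0.4967 0.3249 0.045 ]
wall [0.4774 0.102  0.045 ]
```

Both views put the near block's end at (.567,.177) and its top at .05. Next I'll go under the shelf edge with the front finger just above the block.

Call:
send_rows(
  steps=[
    {"tx": 0.08,"ty": 0,"tz": 0.84,"turn": 0,"grip": 1},
    {"tx": 0.09,"ty": 0,"tz": 0.83,"turn": 0,"grip": 1},
    {"tx": 0,"ty": 0,"tz": 0,"turn": 0,"grip": 1},
    {"tx": 0,"ty": 0.35,"tz": 0,"turn": 0,"grip": 1},
    {"tx": 0,"ty": 0.35,"tz": 0,"turn": 0,"grip": 1},
    {"tx": 0,"ty": 0.34,"tz": 0,"turn": 0,"grip": 1},
    {"tx": 0,"ty": 0,"tz": 0,"turn": 0,"grip": 1},
  ],
)

```text
time: 4.82
position: [0.5258, 0.1751, 0.0735]
tool_rot: [2.223, 2.217, 0.007]
ft_force: [-1.4, 0.4, 0.3]
grip_width: 0.996
grip_force: 0.0
```

Call:
send_rows(
  steps=[
    {"tx": 0,"ty": 0,"tz": 0.06,"turn": 0,"grip": 1},
    {"tx": 0,"ty": 0,"tz": 0.05,"turn": 0,"grip": 1},
    {"tx": 0,"ty": 0,"tz": 0,"turn": 0,"grip": 1},
  ],
)

```text
time: 5.2
position: [0.5222, 0.1752, 0.0644]
tool_rot: [2.221, 2.221, -0.001]
ft_force: [-1.3, -0.1, 4.6]
grip_width: 0.998
grip_force: 2.6
```

Call:
send_rows(
  steps=[
    {"tx": 0,"ty": 0,"tz": 0.04,"turn": 0,"grip": 1},
    {"tx": 0,"ty": 0,"tz": 0,"turn": 0,"grip": 1},
  ],
)

```text
time: 5.45
position: [0.5223, 0.1754, 0.0642]
tool_rot: [2.22, 2.22, -0.003]
ft_force: [-9.3, -4.2, 21.2]
grip_width: 0.999
grip_force: 10.9
```

Call:
send_rows(
  steps=[
    {"tx": -0.05,"ty": -0.15,"tz": 0,"turn": 0,"grip": 1},
    {"tx": -0.05,"ty": -0.15,"tz": 0,"turn": 0,"grip": 1},
    {"tx": 0,"ty": 0,"tz": 0,"turn": 0,"grip": 1},
  ],
)

```text
time: 5.82
position: [0.5073, 0.1702, 0.064]
tool_rot: [2.218, 2.218, 0.009]
ft_force: [0.5, -0.2, 10.3]
grip_width: 0.996
grip_force: 5.0
```

Run:
```python
from plan import *
import cv2
s=ctrl.get_state();d=ctrl.get_image("wrist");np.savez("pics/w2.npz",pos=s["position"],rv=s["tool_rot"],**d)
cv2.imwrite("pics/w2.png",cv2.resize(d["pixels"][:,:,::-1],(800,600),interpolation=cv2.INTER_CUBIC))
plan()
```

```text
t 5.88 p [0.5073 0.1702 0.064 ] psi 1.571 F [ 0.9 -0.7 10.8] g 1.002 5.246450349222869
```

View pics/w2.png

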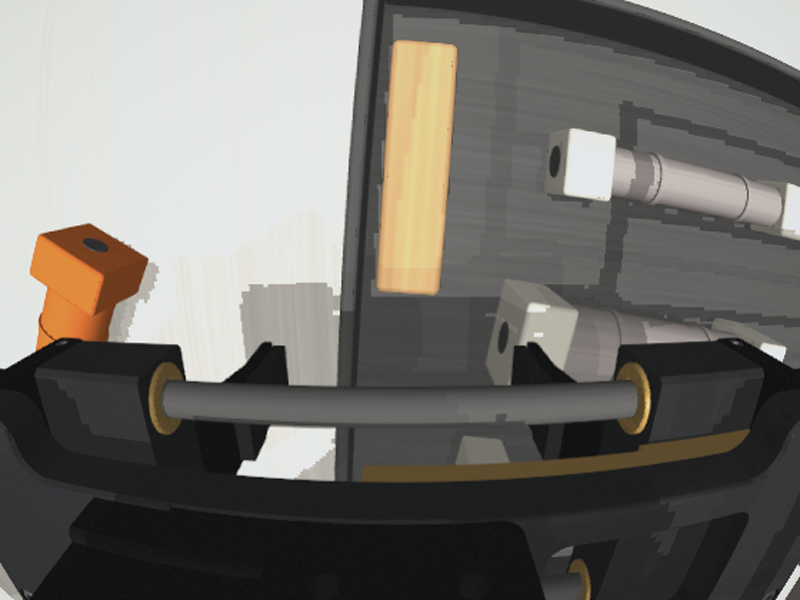

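```bash
python3 -c "
from geo import *
print(wat('pics/w2.npz',(514,281),.05),wat('pics/w2.npz',(562,293),.05))"
```

```text
[0.54929215 0.20474439 0.05      ] [0.5686174 0.2002133 0.05     ]
```

Call:
send_rows(
  steps=[
    {"tx": -0.15,"ty": -0.1,"tz": 0.015,"turn": 0,"grip": 1},
    {"tx": -0.15,"ty": -0.15,"tz": 0,"turn": 0,"grip": 1},
    {"tx": -0.05,"ty": -0.15,"tz": 0,"turn": 0,"grip": 1},
    {"tx": 0,"ty": 0,"tz": 0,"turn": 0,"grip": 1},
  ],
)

```text
time: 6.38
position: [0.4791, 0.1477, 0.0598]
tool_rot: [-2.222, -2.221, 0.003]
ft_force: [0.7, 1.0, -0.1]
grip_width: 0.998
grip_force: 0.0
```

Run:
```python
from plan import *
import cv2
s=ctrl.get_state();d=ctrl.get_image("wrist");np.savez("pics/w3.npz",pos=s["position"],rv=s["tool_rot"],**d)
t=ctrl.get_image("top")["pixels"][112:242,170:345,::-1]
a=cv2.resize(d["pixels"][150:330,200:560,::-1],(440,220),interpolation=cv2.INTER_CUBIC)
b=cv2.resize(t,(350,260),interpolation=cv2.INTER_CUBIC)
c=np.zeros((300,800,3),np.uint8);c[:220,:440]=a;c[:260,450:]=b;cv2.imwrite("pics/w3.png",c)
plan()
```

```text
t 6.47 p [0.4802 0.1482 0.0602] psi 1.57 F [-0.2  0.6  0.9] g 1.0 0.0
```

View pics/w3.png

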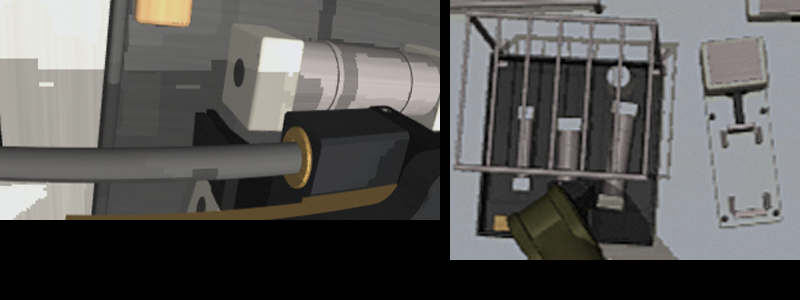

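```bash
python3 -c "
from geo import *
for p in [(262,38),(251,128)]: print(wat('pics/w3.npz',(200+p[0]*.818,150+p[1]*.818),.05,1))
for p in [(232,25),(224,105)]: print(wat('pics/w3.npz',(200+p[0]*.818,150+p[1]*.818),.006,1))
print(wat('pics/w2.npz',(514,281),.006),wat('pics/w1.npz',(562,237),.006))"
```

```text
[0.54941365 0.19175029 0.05      ]
[0.54883903 0.15035933 0.05      ]
[0.55067542 0.19078636 0.006     ]
[0.54974076 0.14580591 0.006     ]
[0.56102289 0.19482764 0.006     ] [0.57115873 0.19764557 0.006     ]
```

The finger slipped partway. The roller's near end is now at (.549,.170), 17 mm nearer, and it lies nearly along world x. I'll press harder and drag again.

Call:
send_rows(
  steps=[
    {"tx": 0,"ty": 0,"tz": -0.22,"turn": 0,"grip": 1},
    {"tx": 0.18,"ty": 0.3,"tz": 0,"turn": 0,"grip": 1},
    {"tx": 0.18,"ty": 0.3,"tz": 0,"turn": 0,"grip": 1},
    {"tx": 0,"ty": 0,"tz": 0,"turn": 0,"grip": 1},
    {"tx": 0,"ty": 0,"tz": 0.15,"turn": 0,"grip": 1},
    {"tx": 0,"ty": 0,"tz": 0.05,"turn": 0,"grip": 1},
    {"tx": 0,"ty": 0,"tz": 0.05,"turn": 0,"grip": 1},
    {"tx": 0,"ty": 0,"tz": 0,"turn": 0,"grip": 1},
  ],
)

```text
time: 7.48
position: [0.5168, 0.1701, 0.0639]
tool_rot: [2.219, 2.218, -0.003]
ft_force: [-17.1, -6.1, 43.3]
grip_width: 0.994
grip_force: 21.3
```

Call:
send_rows(
  steps=[
    {"tx": -0.03,"ty": -0.1,"tz": 0,"turn": 0,"grip": 1},
    {"tx": -0.03,"ty": -0.1,"tz": 0,"turn": 0,"grip": 1},
    {"tx": -0.03,"ty": -0.1,"tz": 0,"turn": 0,"grip": 1},
    {"tx": -0.03,"ty": -0.1,"tz": 0,"turn": 0,"grip": 1},
  ],
)

```text
time: 7.98
position: [0.5005, 0.1644, 0.0635]
tool_rot: [2.215, 2.214, 0.024]
ft_force: [8.9, 1.3, 15.9]
grip_width: 1.0
grip_force: 8.0
```

Run:
```python
from plan import *
import cv2
s=ctrl.get_state();d=ctrl.get_image("wrist");np.savez("pics/w4.npz",pos=s["position"],rv=s["tool_rot"],**d)
a=cv2.resize(d["pixels"][150:330,200:560,::-1],(720,360),interpolation=cv2.INTER_CUBIC);cv2.imwrite("pics/w4.png",a)
plan()
```

```text
t 8.03 p [0.5    0.1642 0.0635] psi 1.571 F [ 8.3  1.4 13.3] g 0.999 6.588196393568069
```

View pics/w4.png

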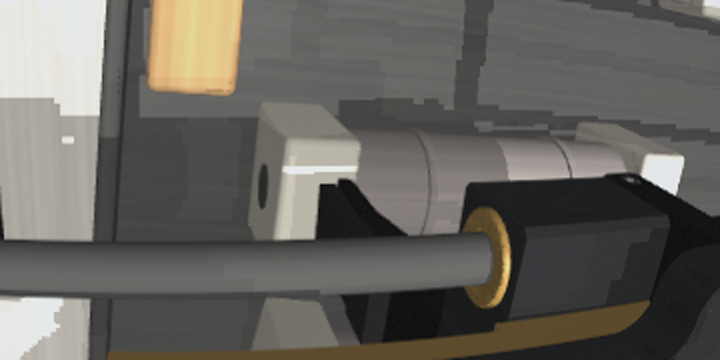

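The finger rests on the block's rear half, at crop x of about 320. The block's top-left corners are at about (283,138) and (358,143).

```bash
python3 -c "
from geo import *
for p,z in [((283,138),.05),((358,143),.05),((262,103),.006),((320,185),.05)]: print(wat('pics/w4.npz',(200+p[0]/2,150+p[1]/2),z,1))"
```

```text
[0.53340828 0.18682852 0.05      ]
[0.55452075 0.18516865 0.05      ]
[0.53542376 0.18581667 0.006     ]
[0.54459127 0.17331607 0.05      ]
```

Call:
send_rows(
  steps=[
    {"tx": 0,"ty": 0.02,"tz": 0.05,"turn": 0,"grip": 1},
    {"tx": 0,"ty": -0.1,"tz": 0,"turn": 0,"grip": 1},
    {"tx": 0,"ty": -0.1,"tz": 0,"turn": 0,"grip": 1},
    {"tx": 0,"ty": -0.1,"tz": 0,"turn": 0,"grip": 1},
    {"tx": 0,"ty": -0.1,"tz": 0,"turn": 0,"grip": 1},
  ],
)

```text
time: 8.65
position: [0.4839, 0.1652, 0.0649]
tool_rot: [2.21, 2.207, 0.038]
ft_force: [7.1, -1.8, 38.4]
grip_width: 0.996
grip_force: 17.2
```

Run:
```python
from plan import *
import cv2
s=ctrl.get_state();d=ctrl.get_image("wrist");np.savez("pics/w5.npz",pos=s["position"],rv=s["tool_rot"],**d)
a=np.load("pics/w4.npz")["pixels"]
# shift of block corner patch from w4 to w5 
g=[cv2.cvtColor(x,cv2.COLOR_RGB2GRAY) for x in(a,d["pixels"])]
# block left-end patch in w4 around full px (322..362,196..236)
t=g[0][196:240,318:350]
for im in g:
    r=cv2.matchTemplate(im[160:280,260:440],t,cv2.TM_CCOEFF_NORMED);print(cv2.minMaxLoc(r)[1::2])
plan()
```

```text
(1.0, (58, 36))
(0.816165030002594, (60, 37))
t 8.7 p [0.4826 0.1654 0.065 ] psi 1.57 F [ 2.7 -1.6 41.4] g 1.0 18.652815434625154
```

Call:
send_rows(
  steps=[
    {"tx": 0,"ty": -0.1,"tz": -0.02,"turn": 0,"grip": 1},
    {"tx": 0,"ty": -0.1,"tz": 0,"turn": 0,"grip": 1},
    {"tx": 0,"ty": -0.1,"tz": 0,"turn": 0,"grip": 1},
  ],
)

```text
time: 9.07
position: [0.45, 0.1619, 0.0558]
tool_rot: [-2.221, -2.22, 0.004]
ft_force: [-0.7, 0.3, 0.1]
grip_width: 1.002
grip_force: 0.0
```

Run:
```python
from plan import *
import cv2
s=ctrl.get_state();d=ctrl.get_image("wrist");np.savez("pics/w6.npz",pos=s["position"],rv=s["tool_rot"],**d)
g=[cv2.cvtColor(np.load(f"pics/w{i}.npz")["pixels"],cv2.COLOR_RGB2GRAY) for i in (4,5,6)]
t=g[0][196:240,318:350]
for im in g:
    r=cv2.matchTemplate(im[160:280,240:440],t,cv2.TM_CCOEFF_NORMED);print(cv2.minMaxLoc(r)[1::2])
# rise then turn by -90deg to psi=0 or +90deg to pi
plan((s["position"][0],.165,.12,1.571),(.46,.165,.12,1.571),(.46,.165,.12,3.142),(.516,.164,.12,3.142),(.516,.164,.04,3.142))
print(s["joint_positions"])
```

```text
(1.0, (78, 36))
(0.8161665797233582, (80, 37))
(0.7861414551734924, (168, 37))
t 9.12 p [0.4492 0.162  0.0556] psi 1.571 F [ 0.5 -0.8 -0.5] g 1.0 0.0
 turn -0.00 units in 1 rows
 total [ 0.05  0.01 -1.07] min rows 1.0726288005052738
 total [-0.    0.17 -0.  ] min rows 0.1663509018001874
 turn -11.25 units in 12 rows
 total [ 0.  0. -0.] min rows 0.0
 total [-0.93 -0.02 -0.  ] min rows 0.933326466792173
 total [0.   0.   1.33] min rows 1.3333333333333333
[ 0.48983899  0.25771237 -0.96585995  2.03617748  0.25617735  0.97477443
 -0.6072437 ]
```

```bash
python3 -c "
from geo import *
for f,p in [('w5',(343.5,220)),('w6',(431.5,220))]: print(wat(f'pics/{f}.npz',p,.05,1))"
```

```text
[0.5185897 0.1865173 0.05     ]
[0.53115762 0.1859001  0.05      ]
```

Run:
```python
from geo import *
import cv2
g=cv2.cvtColor(np.load("pics/w6.npz")["pixels"],cv2.COLOR_RGB2GRAY)
for y in range(190,252,4): print(y,*[f"{v:3d}" for v in g[y,330:500:4]])
g=cv2.cvtColor(np.load("pics/w4.npz")["pixels"],cv2.COLOR_RGB2GRAY)
print("w4, corner at 341,219")
for y in range(196,244,4): print(y,*[f"{v:3d}" for v in g[y,310:400:4]])
```

```text
190 229  67  45  46  43  79 103  71 171 185 186 193 201 196 196 197 191 190  98 104 104 102 102  95  97  96  99 102 104 103 104 104 102 102 102 102 101 100  99  99  98  71  72
194 230  58  46  47  44  85  96  82  97 102 129 153 171 166 169 175 174 152  96 102 102 102 101  96  96  95  97 101 100 100  99 100  99 100 100 100 102 102 100 102 101  73  72
198 229  79  45  43  44  90  95  78  99  99  99  98  99 100  99  98  99 100 103 107 106 106 102  98  98  98 102 101 102 101 101 100  99 101 100 100 101 100  99  99  98  70  70
202 230  59  45  45  46  89  93  73  99  99  98  69  69  69  68  68  68  68  68  69 121 123 122 122 120 113 118 102 103 102 103 102 102 102 102 102 102 102 101 101 100  71  71
206 231  56  44  46  46  93  93  98 100 100 100  70  69  69  68  69  68  68  68  69 103 106 112 115 115 114 114 123 109 101 100 101  99 100 101 101 100 101 100 101 101  73  73
210 168  48  45  44  50  96  93  88  89  90  90  71  70  70  70  71  69  70  69  74 102 103 103 109 115 114 115 115 115 115  90  85  85  84  88  96  97  99  98  98  89  70  70
214 122  43  46  46  62  98  91  70  69  71 
[... 2189 characters left out ...]
  70  69  70  69  69  69  69
216  76  76  75  69  69 103 104 105 126 126 127 126 126 126 126 123 114  87  86  85  84  83  82
220  74  75  74  68  68 102 104 103 112 165 163 159 157 155 153 147 143 132  95  94  95  94  94
224  75  74  74  69  69 103 104 103 132 183 182 182 182 182 181 181 180 175 103 103 102 101 101
228  75  74  74  69  68 103 104 104 145 195 182 181 181 181 181 181 179 170 108 108 109 110 109
232  75  74  76  69  75  96 102 104 166 200 182 181 182 180 181 183 187 171 113 113 113 112 112
236  76  76  77  70  86  50 101 103 191 233 232 232 183 182 180 180 180 136 121 120 121 120 120
240  73  73  73  68  96  42  93 104 179 200 181 182 182 181 180  19  21 127 122 122 122 121 121
```

```bash
python3 -c "
from geo import *
for p,z in [((436,217),.05),((409,200.5),.006),((457,217),.05)]: print(wat('pics/w6.npz',p,z,1))
for p,z in [((342.5,218),.05),((331,201),.006)]: print(wat('pics/w4.npz',p,z,1))"
```

```text
[0.53373154 0.18755063 0.05      ]
[0.53542037 0.18598462 0.006     ]
[0.54740531 0.18743504 0.05      ]
[0.53392311 0.18737349 0.05      ]
[0.53541128 0.18615529 0.006     ]
```

The roller's near end is still at .534, with its centre line at y = .165, so the last drag slipped. The block's inner face is now at .556, within reach of a hooked fingertip beside the drum, so I'll hook it there and pull.

Call:
send_rows(
  steps=[
    {"tx": 0,"ty": 0,"tz": -0.33,"turn": 0,"grip": 1},
    {"tx": 0.2,"ty": 0.4,"tz": 0,"turn": 0,"grip": 1},
    {"tx": 0.23,"ty": 0.4,"tz": 0,"turn": 0,"grip": 1},
    {"tx": 0,"ty": 0.4,"tz": 0,"turn": 0,"grip": 1},
    {"tx": 0,"ty": 0,"tz": 0,"turn": 0,"grip": 1},
    {"tx": 0,"ty": 0,"tz": 0.15,"turn": 0,"grip": 1},
    {"tx": 0,"ty": 0,"tz": 0.17,"turn": 0,"grip": 1},
    {"tx": 0,"ty": 0,"tz": 0,"turn": 0,"grip": 1},
  ],
)

```text
time: 10.12
position: [0.5223, 0.188, 0.0561]
tool_rot: [-2.221, -2.221, 0.004]
ft_force: [0.0, -0.9, 0.4]
grip_width: 1.001
grip_force: 0.0
```

Down beside the drum with no contact. Pulling now.

Call:
send_rows(
  steps=[
    {"tx": 0,"ty": -0.15,"tz": 0,"turn": 0,"grip": 1},
    {"tx": 0,"ty": -0.15,"tz": 0,"turn": 0,"grip": 1},
    {"tx": 0,"ty": -0.15,"tz": 0,"turn": 0,"grip": 1},
    {"tx": 0,"ty": -0.1,"tz": 0,"turn": 0,"grip": 1},
    {"tx": 0,"ty": 0,"tz": 0,"turn": 0,"grip": 1},
  ],
)

```text
time: 10.75
position: [0.4902, 0.1885, 0.0576]
tool_rot: [2.221, 2.221, -0.001]
ft_force: [0.5, -0.3, 0.1]
grip_width: 0.999
grip_force: 0.0
```

Run:
```python
from plan import *
from geo import *
import cv2
s=ctrl.get_state();d=ctrl.get_image("wrist");np.savez("pics/w7.npz",pos=s["position"],rv=s["tool_rot"],**d)
g=cv2.cvtColor(d["pixels"],cv2.COLOR_RGB2GRAY)
for y in range(190,252,4): print(y,*[f"{v:3d}" for v in g[y,300:420:4]])
plan()
```

```text
190 196 193 204 204 211 204 205 204 200 198 119 101 102 102  99  99  97  95  96  95  94  94  95  96  96 100 105 106 106 106
194 186 182 196 196 202 195 196 196 191 198  99 102 101 101  98  99  99  98 100  99  99  99  99  97  97  97 101 100  99  99
198 185 182 196 197 201 195 197 196 191 194 102 103 103 101 102  99 100 101 100 100  99  98  98  97  97  96  96  97  98 105
202 184 182 195 198 200 195 198 195 192 192 100 100 100 101 101 101 101 100 101  69  69  69  70  71  69  70  70  70  70  73
206 184 184 195 198 199 195 198 195 191 188 101 100 100 100 101 101 100 100  98  69  68  68  69  68  70  75  76  76  75  69
210 164 167 176 181 179 176 179 176 173 166  69  68  68  68  68  68  67  67  67  69  67  68  68  69  70  75  75  74  75  73
214 125 129 135 146 143 137 139 136 135 130  70  69  69  70  70  69  68  69  69  68  68  69  68  68  67  73  72  72  72  72
218 137 142 147 155 150 150 152 147 147 128  67  69  69  69  70  70  69  69  70  70  70  68  69  69  68  75  75  74  75  74
222 132 143 149 157 150 150 152 147 147 110  71  84  84  84  69  69  71  77  77  67  68  68  68  67  67  73 
[... 255 characters left out ...]
  75  75
234 116 126 133 146 141 145 147 143 139  71  71  69  69  69  68  69  70  69  68  69  68  68  69  68  73  73  74  74  73  74
238  69  75  75  74  74  74  75  75  70  69  69  70  70  69  71  70  70  70  64  70  71  71  70  70  76  77  76  77  74  74
242  69  72  69  85 111 111 111 115 115 114 115  83  69  67  68  28  26  50  17  22  68  68  69  68  74  73  74  68  68  69
246  72  76  71 101 115 114 114 116 115 115 114 115  69  69  70  25  26  26  18  19  31  69  69  68  68  69  67  67  68  66
250  75  73  68  99 114 115 114 116 115 116 115 116  89  70  70  24  24  25  25  18  21  58  69  69  69  69  69  69  69  68
t 10.8 p [0.4905 0.1884 0.0575] psi 1.57 F [ 0.1 -0.1  0.4] g 1.001 0.0
```

Run:
```python
from geo import *
import cv2
print(wat('pics/w7.npz',(311,240.5),.006,1))
g=cv2.cvtColor(np.load("pics/w7.npz")["pixels"],cv2.COLOR_RGB2GRAY)
for y in range(238,280,3): print(y,*[f"{v:3d}" for v in g[y,296:366:3]])
```

```text
[0.51083868 0.18486998 0.006     ]
238  69  70  72  74  75  74  75  75  74  74  75  75  70  69  69  70  70  69  70  70  71  70  69  69
241  69  70  76  70  69  69  90  93  94  95 104 106 107 108 110 111  75  68  68  68  68  67  63  63
244  71  71  76  69  70  80 113 115 114 115 115 115 114 115 116 115 113  70  69  69  70  53  24  27
247  71  72  77  72  71  84 112 115 115 115 115 114 115 116 115 115 116  80  70  70  70  41  25  24
250  70  75  75  69  68  84 109 115 115 115 115 114 115 116 116 116 116 114  70  70  70  33  26  25
253  68  75  75  69  69  85 105 113 115 115 116 115 116 115 115 116 116 116  81  69  69  27  24  24
256  75  76  74  69  69  91 102 113 115 115 116 115 115 116 116 116 115 116 114  82  83  24  22  26
259  74  74  74  67  67  91 102 111 115 115 116 116 115 116 115 115 116 116 116  96  91  24  24  23
262  70  69  70  69  68  93 102 109 115 116 115 116 116 116 116 117 116 116 118 115  95  23  24  26
265  70  69  70  70  69  94 101 105 114 115 115 116 116 115 117 116 116 117 117 117 105  23  24  25
268  70  69  68  69  69  94 101 103 120 136 139 142 144 146 149 152 155 157 160 150 144  26  27  26
271  51  50  50  49  50  51  52  51  52  52  51  53  55  54  54  55  56  56  57  57  59  59  59  60
274  68  68  69  68  69  69  70  72  72  72  72  71  71  73  74  72  73  73  73  75  76  75  76  76
277  81  82  81  82  81  81  81  81  83  85  85  86  87  86  88  87  87  87  87  88  87  87  88  89
```

Run:
```python
from plan import *
from geo import *
for p,z in [((319,267),.05),((357,267),.05),((312,240.5),.006),((345,241),.006)]: print(wat('pics/w7.npz',p,z,1))
plan((.47,.165,.13,1.571),(.518,.164,.13,3.142),(.518,.164,.042,3.142))
```

```text
[0.5110283  0.18628469 0.05      ]
[0.53178649 0.18577277 0.05      ]
[0.5115005  0.18486461 0.006     ]
[0.53368236 0.18425247 0.006     ]
t 10.8 p [0.4905 0.1884 0.0575] psi 1.57 F [ 0.1 -0.1  0.4] g 1.001 0.0
 turn -0.00 units in 1 rows
 total [-0.39 -0.34 -1.21] min rows 1.2621957817342861
 turn -11.25 units in 12 rows
 total [-0.8  -0.02 -0.  ] min rows 0.7999931445209135
 total [0.   0.   1.47] min rows 1.4666666666666666
```

The roller's near block is now at x .511–.533 with its centre at y = .164. I'll back off, turn the jaws across it and descend.

Call:
send_rows(
  steps=[
    {"tx": -0.2,"ty": -0.34,"tz": 0,"turn": 0,"grip": 1},
    {"tx": -0.2,"ty": 0,"tz": -0.6,"turn": 0,"grip": 1},
    {"tx": 0,"ty": 0,"tz": -0.6,"turn": -0.94,"grip": 1},
    {"tx": 0,"ty": 0,"tz": 0,"turn": -0.94,"grip": 1},
    {"tx": 0,"ty": 0,"tz": 0,"turn": -0.94,"grip": 1},
    {"tx": 0,"ty": 0,"tz": 0,"turn": -0.94,"grip": 1},
    {"tx": 0,"ty": 0,"tz": 0,"turn": -0.94,"grip": 1},
    {"tx": 0,"ty": 0,"tz": 0,"turn": -0.94,"grip": 1},
    {"tx": 0,"ty": 0,"tz": 0,"turn": -0.94,"grip": 0.85},
    {"tx": 0,"ty": 0,"tz": 0,"turn": -0.94,"grip": 0.85},
    {"tx": 0,"ty": 0,"tz": 0,"turn": -0.94,"grip": 0.85},
    {"tx": 0,"ty": 0,"tz": 0,"turn": -0.94,"grip": 0.85},
  ],
)

```text
time: 12.3
position: [0.4703, 0.1646, 0.1294]
tool_rot: [-0.399, -3.116, -0.0]
ft_force: [-0.6, -0.1, -0.8]
grip_width: 0.856
grip_force: 0.0
```

Call:
send_rows(
  steps=[
    {"tx": 0,"ty": 0,"tz": 0,"turn": -0.94,"grip": 0.85},
    {"tx": 0,"ty": 0,"tz": 0,"turn": -0.91,"grip": 0.85},
    {"tx": 0,"ty": 0,"tz": 0,"turn": 0,"grip": 0.85},
  ],
)

```text
time: 12.68
position: [0.4703, 0.1646, 0.1293]
tool_rot: [-0.003, -3.141, -0.001]
ft_force: [-0.4, -0.2, 0.1]
grip_width: 0.85
grip_force: 0.0
```

```bash
python3 -c "
from plan import *
plan((.515,.164,.13,-3.14),(.515,.164,.037,-3.14))"
```

```text
t 12.68 p [0.4703 0.1646 0.1293] psi 3.14 F [-0.4 -0.2  0.1] g 0.85 0.0
 turn 44.98 units in 45 rows
 total [-0.75 -0.01 -0.01] min rows 0.745662530092721
 total [0.   0.   1.55] min rows 1.55
```

Call:
send_rows(
  steps=[
    {"tx": -0.4,"ty": 0,"tz": 0,"turn": 0,"grip": 0.85},
    {"tx": -0.35,"ty": 0,"tz": 0,"turn": 0,"grip": 0.85},
    {"tx": 0,"ty": 0,"tz": 0.5,"turn": 0,"grip": 0.85},
    {"tx": 0,"ty": 0,"tz": 0.5,"turn": 0,"grip": 0.85},
    {"tx": 0,"ty": 0,"tz": 0.3,"turn": 0,"grip": 0.85},
    {"tx": 0,"ty": 0,"tz": 0.24,"turn": 0,"grip": 0.85},
    {"tx": 0,"ty": 0,"tz": 0,"turn": 0,"grip": 0.85},
  ],
)

```text
time: 13.55
position: [0.5149, 0.1643, 0.0364]
tool_rot: [-0.001, -3.14, 0.001]
ft_force: [0.5, -0.5, -0.2]
grip_width: 0.851
grip_force: 0.4
```

Call:
send_rows(
  steps=[
    {"tx": 0,"ty": 0,"tz": 0,"turn": 0,"grip": 0},
    {"tx": 0,"ty": 0,"tz": 0,"turn": 0,"grip": 0},
    {"tx": 0,"ty": 0,"tz": 0,"turn": 0,"grip": 0},
    {"tx": 0,"ty": 0,"tz": 0,"turn": 0,"grip": 0},
    {"tx": 0,"ty": 0,"tz": 0,"turn": 0,"grip": 0},
  ],
  newtons=55,
)

```text
time: 14.18
position: [0.5157, 0.1643, 0.0374]
tool_rot: [0.001, 3.141, -0.001]
ft_force: [-0.2, -1.7, 4.2]
grip_width: 0.5
grip_force: 55.0
```

Block gripped at 43.5 mm. Lifting gently.

Call:
send_rows(
  steps=[
    {"tx": 0,"ty": 0,"tz": -0.15,"turn": 0,"grip": 0},
    {"tx": 0,"ty": 0,"tz": -0.25,"turn": 0,"grip": 0},
    {"tx": 0,"ty": 0,"tz": -0.3,"turn": 0,"grip": 0},
    {"tx": 0,"ty": 0,"tz": -0.4,"turn": 0,"grip": 0},
    {"tx": 0,"ty": 0,"tz": -0.4,"turn": 0,"grip": 0},
    {"tx": 0,"ty": 0,"tz": 0,"turn": 0,"grip": 0},
  ],
)

```text
time: 14.92
position: [0.5168, 0.1654, 0.1295]
tool_rot: [0.001, 3.137, 0.001]
ft_force: [1.1, 0.4, -3.7]
grip_width: 0.499
grip_force: 55.0
```

Run:
```python
from plan import *
import cv2
s=ctrl.get_state();print(s["torque"]);plan()
d=ctrl.get_image("scene")["pixels"][190:345,210:425,::-1];t=ctrl.get_image("top")["pixels"][130:240,170:345,::-1]
c=np.zeros((560,800,3),np.uint8)
c[:465,:400]=cv2.resize(d[:, 50:183],(400,465),interpolation=cv2.INTER_CUBIC);c[:440,405:]=cv2.resize(t[:,:99],(395,440),interpolation=cv2.INTER_CUBIC)
cv2.imwrite("pics/l1.png",c)
```

```text
[0.09240666 0.01669118 0.02259303]
t 14.93 p [0.5168 0.1654 0.1295] psi 3.141 F [ 1.1  0.4 -3.7] g 0.499 54.99743110500276
```

Call:
send_rows(
  steps=[
    {"tx": 0,"ty": 0,"tz": -0.5,"turn": 0,"grip": 0},
    {"tx": 0,"ty": 0,"tz": -0.5,"turn": 0,"grip": 0},
    {"tx": 0,"ty": 0,"tz": -0.5,"turn": 0,"grip": 0},
    {"tx": 0,"ty": 0,"tz": -0.5,"turn": 0,"grip": 0},
    {"tx": 0,"ty": 0,"tz": 0,"turn": 0,"grip": 0},
    {"tx": 0,"ty": 0,"tz": 0,"turn": 0,"grip": 0},
  ],
)

```text
time: 15.78
position: [0.5146, 0.1639, 0.2452]
tool_rot: [-0.001, -3.139, 0.001]
ft_force: [-0.2, 0.2, -3.4]
grip_width: 0.494
grip_force: 55.0
```

Run:
```python
from plan import *
import cv2
s=ctrl.get_state();print(s["torque"]);plan((.5,-.33,.25,3.141))
d=ctrl.get_image("scene")["pixels"][150:305,210:425,::-1];t=ctrl.get_image("top")["pixels"][130:240,170:345,::-1]
w=ctrl.get_image("wrist")["pixels"][:,:,::-1]
c=np.zeros((600,800,3),np.uint8)
c[:465,:400]=cv2.resize(d[:, 50:183],(400,465),interpolation=cv2.INTER_CUBIC);c[:300,400:]=cv2.resize(t[:,:147],(400,300),interpolation=cv2.INTER_CUBIC);c[300:,400:]=cv2.resize(w,(400,300))
cv2.imwrite("pics/l2.png",c)
```

```text
[0.05990001 0.09365177 0.00751533]
t 15.78 p [0.5146 0.1639 0.2452] psi 3.141 F [-0.2  0.2 -3.4] g 0.494 54.99734278768301
 turn 0.00 units in 1 rows
 total [ 0.24 -8.23 -0.08] min rows 8.232444986645797
```

Call:
send_rows(
  steps=[
    {"tx": 0,"ty": 0,"tz": 0.7,"turn": 0,"grip": 0},
    {"tx": 0.12,"ty": -0.5,"tz": 0,"turn": 0,"grip": 0},
    {"tx": 0.12,"ty": -0.8,"tz": 0,"turn": 0,"grip": 0},
    {"tx": 0,"ty": -0.9,"tz": 0,"turn": 0,"grip": 0},
    {"tx": 0,"ty": -0.9,"tz": 0,"turn": 0,"grip": 0},
    {"tx": 0,"ty": -0.9,"tz": 0,"turn": 0,"grip": 0},
    {"tx": 0,"ty": -0.9,"tz": 0,"turn": 0,"grip": 0},
    {"tx": 0,"ty": -0.9,"tz": 0,"turn": 0,"grip": 0},
    {"tx": 0,"ty": -0.9,"tz": 0,"turn": 0,"grip": 0},
    {"tx": 0,"ty": -0.8,"tz": 0,"turn": 0,"grip": 0},
    {"tx": 0,"ty": -0.6,"tz": 0,"turn": 0,"grip": 0},
    {"tx": 0,"ty": 0,"tz": 0,"turn": 0,"grip": 0},
  ],
)

```text
time: 17.42
position: [0.4991, -0.3258, 0.2031]
tool_rot: [-0.011, -3.14, -0.002]
ft_force: [-0.5, -0.2, -3.9]
grip_width: 0.497
grip_force: 55.0
```

Run:
```python
from plan import *
from geo import proj
import cv2
s=ctrl.get_state();print(s["torque"]);plan()
D={n:ctrl.get_image(n)["pixels"] for n in("scene","top","wrist")}
p=s["position"];np.savez("pics/l3.npz",pos=p,rv=s["tool_rot"],**D)
for n in("scene","top"):
  for a in (0,.4,.8,1.2,1.57):
    q=proj(n,p+[.128*np.cos(a),0,-.01-.128*np.sin(a)]);print(n,a,q.round(0))
ps=proj("scene",p).astype(int);pt=proj("top",p).astype(int);print(ps,pt)
a=D["scene"][max(ps[1]-60,0):ps[1]+80,max(ps[0]-70,0):ps[0]+70,::-1];b=D["top"][pt[1]-70:pt[1]+70,pt[0]-70:pt[0]+70,::-1]
cv2.imwrite("pics/l3.png",np.hstack([cv2.resize(x,(400,400),interpolation=cv2.INTER_CUBIC) for x in(a,b)]))
```

```text
[0.1539006  0.08680386 0.00133317]
t 17.43 p [ 0.4991 -0.3258  0.2031] psi 3.135 F [-0.5 -0.2 -3.9] g 0.497 54.99135316349566
scene 0 [171. 247.]
scene 0.4 [173. 256.]
scene 0.8 [175. 257.]
scene 1.2 [177. 251.]
scene 1.57 [177. 240.]
top 0 [375. 181.]
top 0.4 [373. 187.]
top 0.8 [371. 197.]
top 1.2 [370. 210.]
top 1.57 [370. 224.]
[170 208] [377 220]
```

View pics/l3.png

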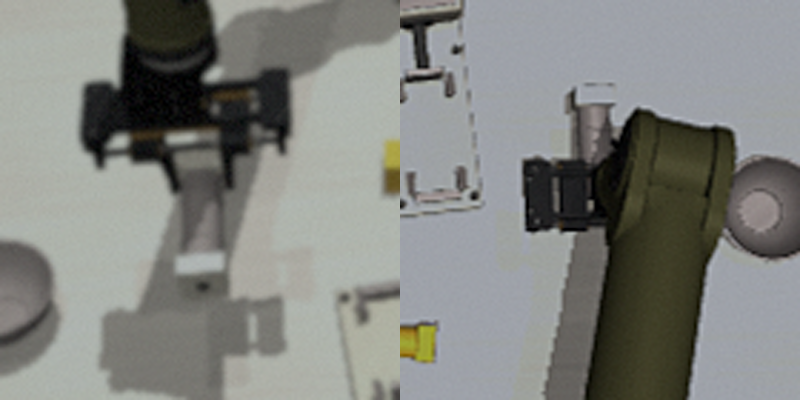

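The picture shows the roller held almost level by its near block. Its far block top is at about (170,240) in the scene view and (376,183) in the top view. I'll work out the tilt, and find the bed pose precisely.

Run:
```python
from geo import *
p=np.array([.4991,-.3258,.2031])
x,e=tri((375.9,183.2),(170,239.7));print(x,e)
for a in(0,.1,.2,.3):
    c=np.array([.5065,-.3258,.2031-.009])
    f=c+[.128*np.cos(a)+.022*np.sin(a),0,-.128*np.sin(a)+.022*np.cos(a)];print(a,f,proj("top",f),proj("scene",f))
```

```text
[ 0.61788198 -0.32506366  0.21273947] [np.float64(0.0003397567050787145), np.float64(0.00033975670507872634)]
0 [ 0.6345 -0.3258  0.2161] [376.19933741 177.86735374] [169.64469853 243.8973117 ]
0.1 [ 0.63605687 -0.3258      0.20321141] [375.47253506 178.04149958] [170.32401067 247.48397844]
0.2 [ 0.63631925 -0.3258      0.19023179] [374.76970882 178.61293987] [171.00069878 250.65713408]
0.3 [ 0.63528452 -0.3258      0.17729082] [374.09708788 179.56674052] [171.66686021 253.38788277]
```

It's level within 0.03 rad. I'll set it down on the bench and regrasp at mid-drum.

Call:
send_rows(
  steps=[
    {"tx": 0,"ty": 0,"tz": 0.7,"turn": 0,"grip": 0},
    {"tx": 0,"ty": 0,"tz": 0.7,"turn": 0,"grip": 0},
    {"tx": 0,"ty": 0,"tz": 0.7,"turn": 0,"grip": 0},
    {"tx": 0,"ty": 0,"tz": 0.4,"turn": 0,"grip": 0},
    {"tx": 0,"ty": 0,"tz": 0.15,"turn": 0,"grip": 0},
    {"tx": 0,"ty": 0,"tz": 0.08,"turn": 0,"grip": 0},
    {"tx": 0,"ty": 0,"tz": 0.05,"turn": 0,"grip": 0},
    {"tx": 0,"ty": 0,"tz": 0,"turn": 0,"grip": 0},
  ],
)

```text
time: 18.58
position: [0.5013, -0.3219, 0.039]
tool_rot: [0.001, 3.141, -0.001]
ft_force: [-0.2, -0.4, -2.9]
grip_width: 0.498
grip_force: 55.0
```

Call:
send_rows(
  steps=[
    {"tx": 0,"ty": 0,"tz": 0.06,"turn": 0,"grip": 0},
    {"tx": 0,"ty": 0,"tz": 0,"turn": 0,"grip": 0},
  ],
)

```text
time: 18.82
position: [0.5007, -0.3216, 0.0346]
tool_rot: [-0.001, -3.141, 0.0]
ft_force: [0.1, 0.1, -4.0]
grip_width: 0.503
grip_force: 55.0
```

Call:
send_rows(
  steps=[
    {"tx": 0,"ty": 0,"tz": 0.04,"turn": 0,"grip": 0},
    {"tx": 0,"ty": 0,"tz": 0.03,"turn": 0,"grip": 0},
    {"tx": 0,"ty": 0,"tz": 0,"turn": 0,"grip": 0},
  ],
)

```text
time: 19.2
position: [0.501, -0.3217, 0.0315]
tool_rot: [-0.001, -3.141, 0.001]
ft_force: [-4.3, 0.8, 5.0]
grip_width: 0.495
grip_force: 55.0
```

Touching the bench now. Release, rise straight up and measure.

Call:
send_rows(
  steps=[
    {"tx": 0,"ty": 0,"tz": 0,"turn": 0,"grip": 0.95},
    {"tx": 0,"ty": 0,"tz": 0,"turn": 0,"grip": 0.95},
    {"tx": 0,"ty": 0,"tz": 0,"turn": 0,"grip": 0.95},
    {"tx": 0,"ty": 0,"tz": -0.5,"turn": 0,"grip": 0.95},
    {"tx": 0,"ty": 0,"tz": -0.8,"turn": 0,"grip": 0.95},
    {"tx": 0.5,"ty": 0,"tz": -0.2,"turn": 0,"grip": 0.95},
    {"tx": 0,"ty": 0,"tz": 0,"turn": 0,"grip": 0.95},
  ],
)

```text
time: 20.08
position: [0.4698, -0.3227, 0.1213]
tool_rot: [-0.004, -3.141, 0.004]
ft_force: [-0.2, -1.6, -1.1]
grip_width: 0.944
grip_force: 0.0
```

Run:
```python
from plan import *
from geo import *
import cv2
s=ctrl.get_state();plan()
D={n:ctrl.get_image(n)["pixels"] for n in("scene","top")};np.savez("pics/r1.npz",**D)
# pixels changed vs start & bright -> ray onto plane z=.044
for n in D:
    a=D[n].astype(int);d0=T[n]["pixels"].astype(int)
    q=[proj(n,[x,y,.03]) for x in(.45,.66) for y in(-.36,-.28)];q=np.array(q);lo=q.min(0).astype(int)-4;hi=q.max(0).astype(int)+4
    print(n,lo,hi);g=a.mean(2)[lo[1]:hi[1],lo[0]:hi[0]].astype(int)
    st=1
    for i,r in enumerate(g[::2]): print(lo[1]+2*i,*[f"{v:3d}" for v in r[::2]])
```

```text
t 20.07 p [ 0.4698 -0.3227  0.1213] psi 3.139 F [-0.2 -1.6 -1.1] g 0.944 0.0
scene [162 229] [199 297]
229 121 117 111 108 110 108 108 107 110 108 112 152 167 169 164 167 164 169 174
231 119 116 109 111 108 108 106 110 110 106 118 158 167 164 166 168 168 167 168
233 116 109 109 108 104 108 106 107 107 108 125 165 165 164 168 168 168 167 167
235 110 109 109 106 108 106 102 108 108 108 142 168 167 168 166 168 167 165 167
237 107 106 106 106 106 107 106 105 104 112 147 165 165 166 166 166 167 166 164
239 106 105 105 106 108 109 105 105 106 125 164 164 162 164 164 164 163 162 164
241 110 108 108 107 106 114 117 114 117 131 169 174 167 155 145 145 123 126 133
243 111 111 109 107 109 123 124 125 125 137 172 172 149 116 108 113 110 107 108
245 108 108 108 108 112 122 121 116 117 124 143 132 107 104 106 110 109 109 107
247 105 108 108 109 104 100  95  88  88  92 101  98  86 100 107 107 110 107 106
249 109 108 110 109 108  95  86  88  92  89  83  79  81 102 115 117 115 115 114
251 108 111 118 117 119 108  82  85 104 117  97  73  75 104 118 118 120 120 120
253 118 119 123 119 120 111  82  90 1
[... 3494 characters left out ...]
  29  26  20  25  34  45  12  24   9   7  10  34  36
225  43  35  35  32  35  32  35 178 171 129  47  25   8   8   7  35  30
227  33  33  35  33  32  32  17 173 168 117   4  20  14   7   8  32  36
229  35  32  33  34  34  31  23 152 137 100   5  18  10   5  18  15  44
231  32  36  35  33  33  35  35 100 107  94  68  14  15   8  29   6  60
233  32  32  35  35  31  30  27 167 162  99  87   1  22  13  18  12  76
235  66  36  34  33  34  28  24  56  50  55  43   5  11  12  11  33  66
237  28  21  36  33  28  18  17  43  29   5   7   4   5  18  12  43  57
239  25  40  30  34  28  30  28  45  35  36  29  21  23  11   8  51  54
241   8  41  15   1   0  18  25 137 164  98 103 107  83  13  17  53  41
```

Run:
```python
from geo import *
np.set_printoptions(precision=4,suppress=True)
print("far edge",tri((366.2,186.6),(179.6,280.3)), atz("top",(366.2,186.6),.044),atz("scene",(179.6,280.3),.044))
print("near edge of far blk top",atz("top",(366.2,192.6),.044),atz("scene",(179.6,274.3),.044))
print("near block top in scene, far edge",atz("scene",(178,246),.044), "drum mid dir",atz("top",(366.2,213),.041))
```

```text
far edge (array([ 0.6313, -0.3205,  0.0478]), [np.float64(0.0004116059148584365), np.float64(0.0004116059148584514)]) [ 0.6318 -0.3207  0.044 ] [ 0.6285 -0.3213  0.044 ]
near edge of far blk top [ 0.6105 -0.3198  0.044 ] [ 0.6077 -0.3212  0.044 ]
near block top in scene, far edge [ 0.504 -0.325  0.044] drum mid dir [ 0.5387 -0.3173  0.041 ]
```

Call:
send_rows(
  steps=[
    {"tx": -0.72,"ty": 0.02,"tz": 0,"turn": 0,"grip": 0.95},
    {"tx": -0.72,"ty": 0,"tz": 0,"turn": 0,"grip": 0.95},
    {"tx": 0,"ty": 0,"tz": 0.6,"turn": 0,"grip": 0.95},
    {"tx": 0,"ty": 0,"tz": 0.6,"turn": 0,"grip": 0.95},
    {"tx": 0,"ty": 0,"tz": 0.3,"turn": 0,"grip": 0.95},
    {"tx": 0,"ty": 0,"tz": 0.19,"turn": 0,"grip": 0.95},
    {"tx": 0,"ty": 0,"tz": 0,"turn": 0,"grip": 0.95},
  ],
)

```text
time: 21.05
position: [0.5573, -0.3202, 0.0188]
tool_rot: [-0.0, -3.141, -0.001]
ft_force: [0.4, -0.6, -0.2]
grip_width: 0.95
grip_force: 0.0
```

Call:
send_rows(
  steps=[
    {"tx": 0,"ty": 0,"tz": 0,"turn": 0,"grip": 0},
    {"tx": 0,"ty": 0,"tz": 0,"turn": 0,"grip": 0},
    {"tx": 0,"ty": 0,"tz": 0,"turn": 0,"grip": 0},
    {"tx": 0,"ty": 0,"tz": 0,"turn": 0,"grip": 0},
    {"tx": 0,"ty": 0,"tz": 0,"turn": 0,"grip": 0},
  ],
  newtons=50,
)

```text
time: 21.68
position: [0.5572, -0.3204, 0.0191]
tool_rot: [0.001, 3.142, -0.0]
ft_force: [0.8, 0.2, 0.3]
grip_width: 0.471
grip_force: 0.0
```

Call:
send_rows(
  steps=[
    {"tx": 0,"ty": 0,"tz": 0,"turn": 0,"grip": 0},
    {"tx": 0,"ty": 0,"tz": 0,"turn": 0,"grip": 0},
  ],
)

```text
time: 21.92
position: [0.5572, -0.3205, 0.0191]
tool_rot: [-0.0, -3.142, 0.001]
ft_force: [0.2, -0.9, 1.1]
grip_width: 0.425
grip_force: 50.0
```

Gripped at drum diameter. The bed fit agrees across base, guides and housing: seat at (.607,-.147), yaw .093.

Call:
send_rows(
  steps=[
    {"tx": 0,"ty": 0,"tz": -0.5,"turn": 0,"grip": 0},
    {"tx": 0,"ty": 0,"tz": -0.6,"turn": 0,"grip": 0},
    {"tx": 0,"ty": 0,"tz": -0.6,"turn": -0.33,"grip": 0},
    {"tx": 0,"ty": 0,"tz": 0,"turn": -0.34,"grip": 0},
    {"tx": 0,"ty": 0,"tz": 0,"turn": 0,"grip": 0},
  ],
)

```text
time: 22.55
position: [0.5566, -0.3201, 0.1204]
tool_rot: [0.145, -3.137, -0.001]
ft_force: [-0.7, 0.0, -3.8]
grip_width: 0.426
grip_force: 50.0
```

```bash
python3 -c "
from plan import *
plan((.589,-.1486,.12,-3.0486),(.589,-.1486,.074,-3.0486))"
```

```text
t 22.55 p [ 0.5566 -0.3201  0.1204] psi -3.049 F [-0.7  0.  -3.8] g 0.426 49.977595905947965
 turn -0.00 units in 1 rows
 total [-0.8   2.8   0.01] min rows 2.796427788132228
 total [0.   0.   0.77] min rows 0.7666666666666667
```

Call:
send_rows(
  steps=[
    {"tx": -0.2,"ty": 0.7,"tz": 0,"turn": 0,"grip": 0},
    {"tx": -0.2,"ty": 0.7,"tz": 0,"turn": 0,"grip": 0},
    {"tx": -0.2,"ty": 0.7,"tz": 0,"turn": 0,"grip": 0},
    {"tx": -0.2,"ty": 0.7,"tz": 0,"turn": 0,"grip": 0},
    {"tx": 0,"ty": 0,"tz": 0,"turn": 0,"grip": 0},
    {"tx": 0,"ty": 0,"tz": 0.4,"turn": 0,"grip": 0},
    {"tx": 0,"ty": 0,"tz": 0.37,"turn": 0,"grip": 0},
    {"tx": 0,"ty": 0,"tz": 0,"turn": 0,"grip": 0},
  ],
)

```text
time: 23.55
position: [0.5871, -0.149, 0.0719]
tool_rot: [0.145, -3.133, -0.003]
ft_force: [-0.8, 0.1, -3.1]
grip_width: 0.423
grip_force: 50.0
```

Run:
```python
from plan import *
from geo import *
import cv2
plan((.589,-.1486,.059,-3.0486))
s=ctrl.get_state();a=ctrl.get_image("top")["pixels"];np.savez("pics/b1.npz",top=a,pos=s["position"])
z=s["position"][2]-.019+.044;u=np.array([.9957,.0929,0]);v=np.array([-.0929,.9957,0]);c=s["position"]*[1,1,0]+[0,0,z]-.002*u
for n,p in (("far end mid",c+.075*u),("far blk c",c+.064*u),("near end",c-.075*u)): print(n,proj("top",p))
q=proj("top",c+.064*u).astype(int);g=a.mean(2).astype(int)
for y in range(q[1]-12,q[1]+10): print(y,*[f"{x:3d}" for x in g[y,q[0]-14:q[0]+15]], '|',q[0]-14)
q=proj("top",c-.064*u).astype(int);print()
for y in range(q[1]-6,q[1]+12): print(y,*[f"{x:3d}" for x in g[y,q[0]-14:q[0]+15]], '|',q[0]-14)
```

```text
t 23.55 p [ 0.5871 -0.149   0.0719] psi -3.049 F [-0.8  0.1 -3.1] g 0.423 49.9772431513702
 turn -0.01 units in 1 rows
 total [-0.03  0.    0.22] min rows 0.21540921079238146
far end mid [316.15249032 177.57497379]
far blk c [316.54897724 180.7284617 ]
near end [321.60572342 220.94766423]
168 157 167 163 160 163 164 164 164 175 143  57  36  51  36  94 160 175 173 176 178 165 134  99  46  24  26  27  32  25 | 302
169 127 170 165 162 160 165 169 174 184 154  57  28  47  43  72 128 138 115 103  84  74  49  35  28  27  30  28  30  31 | 302
170  97 157 164 163 162 166 146  94  81  67  34  24  29  31  33  52  54  39  33  13  21  24  27  32  34  38  36  39  40 | 302
171 114 165 165 163 164 172 128  15  13  23  27  32  34  29  24  28  26  29  29  31  37  38  38  39  41  41  44  44  41 | 302
172 159 166 165 161 165 178 130   7  32  35  36  39  40  34  25  37  38  39  40  38  40  43  42  43  41  41  44  45  45 | 302
173 165 164 163 164 170 150  81  10  30  40  39  42  44  34  26  41  41  42  41  45  43  45  43  47  45  45  45  46  47 | 302
174 162 163 162 164 172 132  30  13  34  42  43  44  4
[... 3530 characters left out ...]
 162 109   8  23  30  36  37  37  37  41  41  46  45  47  47  47 | 307
224 171 168 163 160 159 153 143 126 107 101 106 106 100 123 104   4  17  29  30  36  36  36  40  42  44  43  45  47  47 | 307
225 108 103 100 101 101 114 142 152 144 146 146 145 148 158 134  45  16  25  35  33  39  41  41  40  43  45  46  46  48 | 307
226 149 146 145 146 145 150 158 165 162 164 165 165 166 170 137  49  15  23  33  32  36  39  37  44  45  43  45  44  49 | 307
227 166 167 161 166 162 163 161 159 161 163 160 160 162 164 167 113   6  23  29  34  37  41  40  41  40  43  46  49  47 | 307
228 161 160 159 159 160 159 160 161 160 157 159 160 161 161 173 132  17  14  28  33  33  38  39  41  43  40  45  46  47 | 307
```

The near block's end edge (row 220.5) and left side (col 315) match the prediction. Lowering between the guides.

Call:
send_rows(
  steps=[
    {"tx": 0,"ty": 0,"tz": 0.11,"turn": 0,"grip": 0},
    {"tx": 0,"ty": 0,"tz": 0.11,"turn": 0,"grip": 0},
    {"tx": 0,"ty": 0,"tz": 0,"turn": 0,"grip": 0},
  ],
)

```text
time: 23.98
position: [0.589, -0.1486, 0.0612]
tool_rot: [0.146, -3.137, -0.0]
ft_force: [-0.3, -0.7, -3.1]
grip_width: 0.424
grip_force: 50.0
```

Call:
send_rows(
  steps=[
    {"tx": -0.1,"ty": 0,"tz": 0,"turn": 0,"grip": 0},
    {"tx": -0.07,"ty": 0,"tz": 0,"turn": 0,"grip": 0},
    {"tx": 0,"ty": 0,"tz": 0,"turn": 0,"grip": 0},
  ],
)

```text
time: 24.35
position: [0.5991, -0.1478, 0.0615]
tool_rot: [0.146, -3.136, 0.0]
ft_force: [-3.8, 0.1, -1.8]
grip_width: 0.422
grip_force: 50.0
```

The stop was met at the predicted place (about 3.5 N). Pushing it back 15 mm.

Call:
send_rows(
  steps=[
    {"tx": -0.08,"ty": 0,"tz": 0,"turn": 0,"grip": 0},
    {"tx": -0.08,"ty": 0,"tz": 0,"turn": 0,"grip": 0},
    {"tx": -0.08,"ty": 0,"tz": 0,"turn": 0,"grip": 0},
    {"tx": -0.03,"ty": 0,"tz": 0,"turn": 0,"grip": 0},
    {"tx": 0,"ty": 0,"tz": 0,"turn": 0,"grip": 0},
  ],
)

```text
time: 24.98
position: [0.6138, -0.1464, 0.0611]
tool_rot: [0.145, -3.133, 0.001]
ft_force: [-7.8, -0.8, -0.3]
grip_width: 0.423
grip_force: 50.0
```

Call:
send_rows(
  steps=[
    {"tx": 0,"ty": 0,"tz": 0.1,"turn": 0,"grip": 0},
    {"tx": 0,"ty": 0,"tz": 0.1,"turn": 0,"grip": 0},
    {"tx": 0,"ty": 0,"tz": 0.1,"turn": 0,"grip": 0},
    {"tx": 0,"ty": 0,"tz": 0.04,"turn": 0,"grip": 0},
    {"tx": 0,"ty": 0,"tz": 0,"turn": 0,"grip": 0},
  ],
)

```text
time: 25.6
position: [0.6133, -0.1461, 0.0403]
tool_rot: [0.146, -3.133, -0.0]
ft_force: [-9.6, -0.2, -0.9]
grip_width: 0.424
grip_force: 50.0
```

Call:
send_rows(
  steps=[
    {"tx": 0,"ty": 0,"tz": 0.03,"turn": 0,"grip": 0},
    {"tx": 0,"ty": 0,"tz": 0.02,"turn": 0,"grip": 0},
    {"tx": 0,"ty": 0,"tz": 0,"turn": 0,"grip": 0},
  ],
)

```text
time: 25.98
position: [0.6138, -0.1461, 0.0391]
tool_rot: [0.146, -3.133, 0.001]
ft_force: [-11.4, -0.7, 8.9]
grip_width: 0.424
grip_force: 50.0
```

It's on the floor. I'll ease back towards the lip, release and rise.

Call:
send_rows(
  steps=[
    {"tx": 0.04,"ty": 0,"tz": -0.01,"turn": 0,"grip": 0},
    {"tx": 0.03,"ty": 0,"tz": 0,"turn": 0,"grip": 0},
    {"tx": 0,"ty": 0,"tz": 0,"turn": 0,"grip": 0.7},
    {"tx": 0,"ty": 0,"tz": 0,"turn": 0,"grip": 0.7},
    {"tx": 0,"ty": 0,"tz": 0,"turn": 0,"grip": 0.7},
  ],
)

```text
time: 26.6
position: [0.6125, -0.1464, 0.0394]
tool_rot: [-0.147, 3.136, -0.0]
ft_force: [-0.1, -0.1, 0.1]
grip_width: 0.658
grip_force: 0.0
```

Call:
send_rows(
  steps=[
    {"tx": 0,"ty": 0,"tz": -0.3,"turn": 0,"grip": 0.7},
    {"tx": 0,"ty": 0,"tz": -0.7,"turn": 0,"grip": 0.7},
    {"tx": 0,"ty": 0,"tz": -0.9,"turn": 0,"grip": 0.7},
    {"tx": 0.5,"ty": -0.8,"tz": -0.2,"turn": 0,"grip": 0.7},
    {"tx": 0.3,"ty": -0.9,"tz": 0,"turn": 0,"grip": 0.7},
    {"tx": 0,"ty": -0.9,"tz": 0,"turn": 0,"grip": 0.7},
    {"tx": 0,"ty": -0.9,"tz": 0,"turn": 0,"grip": 0.7},
    {"tx": 0,"ty": -0.6,"tz": 0,"turn": 0,"grip": 0.7},
    {"tx": 0,"ty": 0,"tz": 0,"turn": 0,"grip": 0.7},
  ],
)

```text
time: 27.72
position: [0.5857, -0.4006, 0.1654]
tool_rot: [-0.136, 3.138, -0.002]
ft_force: [-0.3, 0.9, 0.3]
grip_width: 0.702
grip_force: 0.0
```

Run:
```python
from plan import *
from geo import *
import cv2
plan()
D={n:ctrl.get_image(n)["pixels"] for n in("scene","top")};np.savez("pics/f1.npz",**D)
u=np.array([.9957,.0929,0]);v=np.array([-.0929,.9957,0]);c=np.array([.607,-.147,.064])
for n in D:
  g=D[n].mean(2).astype(int)
  print(n,[proj(n,c+a*u+b*v).round(1).tolist() for a in(-.075,-.053,.053,.075) for b in(-.022,.022)])
  for zc in(-.064,.064):
    q=proj(n,c+zc*u).astype(int)
    for y in range(q[1]-8,q[1]+9): print(y,*[f"{x:3d}" for x in g[y,q[0]-11:q[0]+12]], '|',q[0]-11)
    print()
```

```text
t 27.73 p [ 0.5857 -0.4006  0.1654] psi -3.055 F [-0.3  0.9  0.3] g 0.702 0.0
scene [[228.6, 245.1], [243.3, 242.6], [229.8, 250.9], [244.7, 248.4], [236.0, 280.4], [251.6, 277.6], [237.4, 286.9], [253.1, 284.1]]
238 182 180 182 181 180 181 180 181 183 180 180 182 181 181 181 179 182 181 182 180 183 181 180 | 225
239 179 183 180 182 180 185 183 183 181 180 182 180 180 181 181 180 181 182 178 179 181 180 180 | 225
240 183 181 180 181 180 181 181 183 180 182 181 181 182 177 178 182 180 179 180 178 178 179 180 | 225
241 180 183 183 180 182 181 180 181 179 181 179 180 180 182 179 180 181 179 174 179 181 181 180 | 225
242 181 181 179 182 183 182 179 180 181 181 180 177 176 178 179 183 180 177 174 176 180 181 180 | 225
243 179 181 182 179 182 178 179 179 179 183 181 177 176 179 179 183 182 177 175 176 179 181 174 | 225
244 180 183 180 177 178 177 175 179 181 180 182 178 179 180 182 184 181 178 173 167 168 169 162 | 225
245 180 180 178 177 174 180 178 182 181 184 184 182 182 181 182 181 183 179 169 162 151 146 139 | 225
246 178 179 174 170 172 178 181 181 182 184 180 182 184 184 181 182 182
[... 5484 characters left out ...]
82  94  72 107 177 167 166 166 168 169 170 173 175 178 184 142  83 102  83 107 155 | 304
179 154 110  86  87  76 126 185 178 177 175 172 159 142 130 113  91  86  87  85  78  84  97 141 | 304
180 161 123  82  98 111 103 103  91  85 111 141 148 135 115 100  81  54 113 133  74  86  88 135 | 304
181 165 127  81  99 118  85  50  65  83 102 128 146 139 125 112  96  71 129 141  64  88  87 135 | 304
182 169 140  82 100 117  94  72  78 101 110 126 147 144 125 113 100  80 132 136  67  93  73 123 | 304
183 172 145  83  96 108 133 126  71  98 109 124 145 145 126 115 101  74 131 144  60  47 105 161 | 304
184 172 148  93  91  87 130 137  62  94 107 121 142 144 132 112 103  76 123 171 149 144 158 166 | 304
```

Both views match the seated prediction within about a pixel (1 px is about 3.5 mm): blocks inside the guides, near end against the lip, stop pushed back. The arm is clear, so I'm handing in.

```bash
python3 -c "
from bench import ctrl
print(ctrl.close_job())"
```

```text
the job is handed in; nothing more can be done
None
```

The short thick roller is out of the tray and lies in the dough cutter's bed between the guides, with the spring stop holding it against the lip; I handed the job in at about 28 s, and no verdict came back. The final camera check matched the seated position to about a pixel, but I did not re-check the other tray parts or the dredger, bowl and bottle.

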